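# Hold the power module against the heat sink for screwing

## Task

Fetch the loose black power module and lay it flat in the empty bay of the open instrument chassis, between the bay's two yellow ribs, with its bare aluminium cooling plate flush against the finned heat-sink wall. Keep it pressed on the wall with a steady push of about 10 N so that a colleague can drive the screws through from outside: finish while still holding it like that. Move it gently in the bay, without dropping or ramming it, and leave the screwdriver, the screw dish, the multimeter and the mug where they are.

Things in the scene. Friction and masses are not known exactly. Their poses are not given: they have to be found in the camera images.
- module: the loose power module on the bench: block 80 long (x), 52 wide (y), 45 high (z), 0.3 to 0.6 kg. Origin: centre of its underside, z up. Its +x end is the bare aluminium cooling plate, 8 thick; the rest is black, with a white label on top and a green terminal strip 9 high across the top's -x end. The flat +y and -y sides are for gripping. Its plate starts pointing roughly away from the robot
- module_face (a point): middle of the lower edge of the module's cooling face: 40 along +x from the module's origin, at underside height
- chassis: fixed open grey sheet-metal tray, 200 (x) by 300 (y), floor 4 thick. Origin under its centre, z up. A 14 high lip runs round the -x, +y and -y edges; the heat sink stands along the +x edge. A green control board, parts up to 25 above the bench, lies 49 to 91 behind the origin (-x); from it to the wall the floor is clear but for ribs and fitted module
- heatsink: fixed aluminium heat-sink wall along the chassis's +x edge, 300 long, 50 high from the bench, rigid. Origin at bench height on the line of its flat inner face, mid-length; the inner face looks to its -x and the fins stick out 30 to its +x, away from the robot
- bay: the empty bay. Origin on the chassis floor (4 above the bench), at the wall's inner face, midway between two yellow ribs; x points square into the wall, z up. Ribs: 6 high, 3 thick, 62 clear between them, from 4 to 64 in front of the wall. Four dark screw holes show on the wall. Home: module_face on this origin, the module's x along the bay's x
- fitted: the other bay, of the same make and frame, 140 beside the empty one along the wall, to either side; a module of the same kind is fixed in it, screwed home, its top 49 above the bench, terminals to 58
- screwdriver: loose screwdriver lying on the bench; leave it
- screw_dish: loose steel dish of screws, 72 across, 22 high; leave it
- multimeter: loose yellow multimeter, 140 by 72 by 30, lying on the bench; leave it
- mug: loose blue mug, 80 across, 90 high; leave it
Not all that is in view belongs to the job. Leave any turquoise look-alike of the module alone.

How it is judged:
By the outcome, as a careful person would: the job done as asked, in the order asked, and still so for the second after the job is handed in, while the arm keeps its last pose, push and grip.
It also fails if it takes over 54 s, if anything falls off the work surface, if the arm or the gripper's body presses on something with over 40 N, if the wrist force passes 120 N, or if a joint passes its speed limit or range.

## Robot

A 6-joint arm with a two-finger parallel gripper is mounted at the origin on the work surface. World frame = base frame: x ahead of the robot, y to its left, z up, the work surface at z = 0. Lengths are in mm, angles in rad, forces in N, time in s.
With the tool pointing down it reaches from about 300 to 875 mm from the base axis. Payload 6.4 kg.
Tool frame: the origin (TCP) lies at the very end of the fingers, on their centre line; the grasp point (between the pads) lies 19 mm behind it (ctrl.hold_point_z is the distance from the TCP to the grasp point, in mm); z points along the fingers, y is the line along which they close (so a half turn about z gives the same grasp; the last joint's range is limited). The gripper opens to 88 mm and grips with 3 to 60 N. Pads are 18 mm wide; open, the fingers measure 123 mm over their backs; the gripper's body (75 mm by 187 mm) begins 45 mm behind the grasp point.
Start: joints at [-1.43, 0.181, 1.607, -0, 1.354, -0.206], TCP at [195.453, -540.776, 238.714] pointing down, gripper open.
Joint ranges: [-2.99, 2.99], [-0.89, 2.07], [0.3, 2.58], [-1.14, 4.28], [0, 2.63], [-3.12, 3.12]. Speed limits (rad/s): [2.57, 2.57, 3.01, 3.14, 3.14, 3.14].

## Interface

Orientations are given as a unit quaternion [x, y, z, w].
In Python, from rig import ctrl gives the robot as it stands.
- The arm moves only by the tool step_arm, never from a script. Its argument "targets" is a list of rows, each a list of 2 entries, a list of its own where there are three numbers: the shift along the tool's x, y, z in units of 40 mm (1.0 is 40 mm), then the turn about the tool's z in units of 8 degrees (1.0 is 8 degrees). In form: [[[x, y, z], yaw], ...]. A call has 1 to 12 rows; each row is the pose to reach, as a shift and turn from the pose commanded when the call began, along the tool's axes at that moment; what a row does not reach only later rows make up. A row lasts 1/10 s, in which the tool goes at most 50 mm and 8.59 degrees, less where a joint would pass 70% of its speed; a pose out of reach is approached as far as the arm can. A call with a gripper value outside its range is refused whole. "fingers" is the finger opening in mm, from 0 to 88.1, set as the call begins (left out, the last holds). The fingers move at their own pace and stop on an object; "newtons" is the grip in N (left out, the last holds). Time passes only in rows, so rows that repeat a pose let the fingers close. It gives the time, the measured TCP pose, the force, the opening and the grip force at its end, in the units of the state.
- ctrl.sense(): the state, without advancing time (a new reading comes with each control period).
- ctrl.capture(name): name is "side" or "top"; returns a dict with "frame" (384x512x3 uint8, red, green, blue), "intrinsics" (3x3 intrinsics, pixels), "k1" (the pictures are not rectified: a ray, as slopes to the right and down, at radius r is drawn at 1 + k1 r^2 times it, then the intrinsics apply), "eye" and "rotation" of the camera in the world. Camera axes: x right, y down, z forward; pixel columns grow to the right and rows downward; lengths in mm; the calibration is good to about 2 mm. A picture is of the moment at which its call begins. There is no depth.
- ctrl.hand_in(): hands the job in; it is judged then, once.
The state is a dict: "time": time; "qpos": joint angles; "joint_vel": joint speeds; "effort": joint torques, N m; "position": TCP position; "orientation": TCP orientation; "contact_force": force on the tool from outside, world axes, zero at the start; "moment": the same for the moment, N m; "gripper_width": opening from 0.0 (shut) to 1.0 (fully open); "grasp_force": force on a finger pad.
Only numpy, scipy, OpenCV 4.12 (cv2) and the standard library are available. Lean on these libraries where they do the work, as an engineer would, in place of code of your own. Each camera call takes 0.05 s, during which the arm holds its last target. There are 200 camera calls.

## Working session

There is one attempt and no reset: what is moved stays moved. The work goes in short steps, Python scripts to look and compute and a tool call to move; the robot and the scene stay as the last step left them, time stands still between calls to the robot, and variables do not carry over. Pictures are saved under pics/ and viewed, at most 10 in all, crops included, and the job is handed in when it is done.

Besides the shell and the picture viewer there is one more tool, called after "Emit:" as name(argument=value, ...) on one line, values as JSON. step_arm: Moves the arm, as the interface text tells. Its arguments: {"type":"object","properties":{"targets":{"type":"array"},"fingers":{"type":"number"},"newtons":{"type":"number"}},"required":["targets"]}

```bash
mkdir -p pics; ls
cat > h.py <<'E'
import numpy as np, cv2
from rig import ctrl
def cap(n):
    c=ctrl.capture(n); return c
def ray(c,u,v):
    K=np.array(c["intrinsics"],float);k=c["k1"]
    d=np.array([(u-K[0,2])/K[0,0],(v-K[1,2])/K[1,1]]);s=d.copy()
    for _ in range(30): s=d/(1+k*(s@s))
    w=np.array(c["rotation"])@np.array([s[0],s[1],1.]); return np.array(c["eye"],float),w/np.linalg.norm(w)
def onz(c,u,v,z):
    e,w=ray(c,u,v); return e+w*(z-e[2])/w[2]
def proj(c,p):
    K=np.array(c["intrinsics"],float);q=np.array(c["rotation"]).T@(np.array(p,float)-np.array(c["eye"]))
    s=q[:2]/q[2];s=s*(1+c["k1"]*(s@s)); return K[:2,:2]@s+K[:2,2]
E
python3 - <<'E'
from h import *
import pickle
s=ctrl.sense();print(s)
for n in("top","side"):
    c=cap(n);pickle.dump(c,open(n+"0.pkl","wb"));print(n,c["eye"],c["rotation"],c["intrinsics"],c["k1"])
    cv2.imwrite(f"pics/{n}0.png",cv2.resize(c["frame"][:,:,::-1],None,fx=1.5,fy=1.5,interpolation=cv2.INTER_CUBIC))
E
```

```text
pics
{'time': 0.0, 'qpos': array([-1.43030142e+00,  1.81540439e-01,  1.60801307e+00, -7.68771928e-06,
        1.35379306e+00, -2.06277242e-01]), 'joint_vel': array([ 8.96913996e-04, -4.84453975e-05, -1.54571670e-03,  9.34325332e-04,
       -1.78391476e-03,  8.52797040e-04]), 'effort': array([ 3.82258304e-04, -4.33868337e+01, -3.41848612e+01,  7.01895612e-02,
        3.85067950e-02, -1.45220347e-04]), 'position': array([ 195.3709006 , -540.21640045,  237.80803139]), 'orientation': array([ 9.85005731e-01,  1.72519390e-01,  2.50880890e-05, -8.76609273e-04]), 'contact_force': array([-0.66816501,  0.17082173,  0.35101806]), 'moment': array([-0.00626742, -0.04451918,  0.01172611]), 'grasp_force': 0.0, 'gripper_width': 0.9986279949812554}
top [ 541.60535157  -11.33937536 1309.03029609] [-0.70597343  0.70760213 -0.02397566  0.01805304] [[375.63790737   0.         254.10647178]
 [  0.         375.63790737 188.27798547]
 [  0.           0.           1.        ]] -0.012290614267155452
side [160.83690395 743.82317632 565.54808713] [-0.23446829  0.83398208 -0.48061801  0.13603253] [[347.13361741   0.         256.48300629]
 [  0.         347.13361741 196.00498071]
 [  0.           0.           1.        ]] -0.09724742560544976
```

View pics/top0.png

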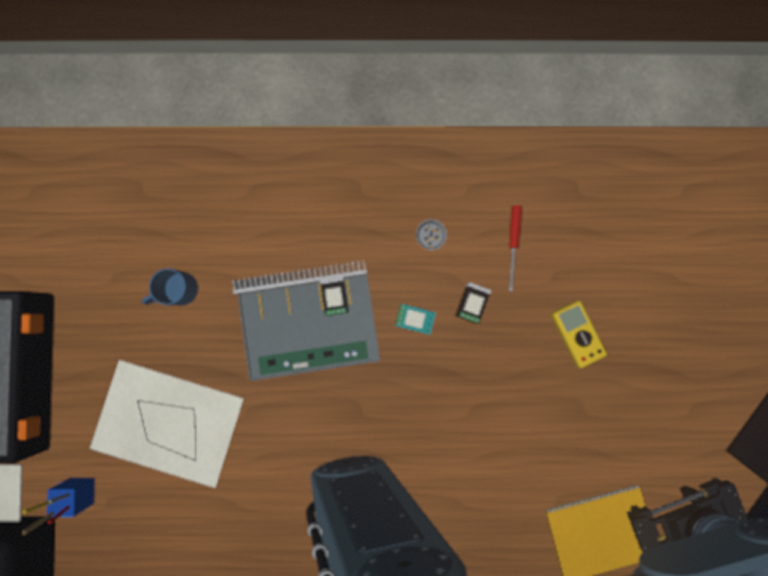

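View pics/side0.png

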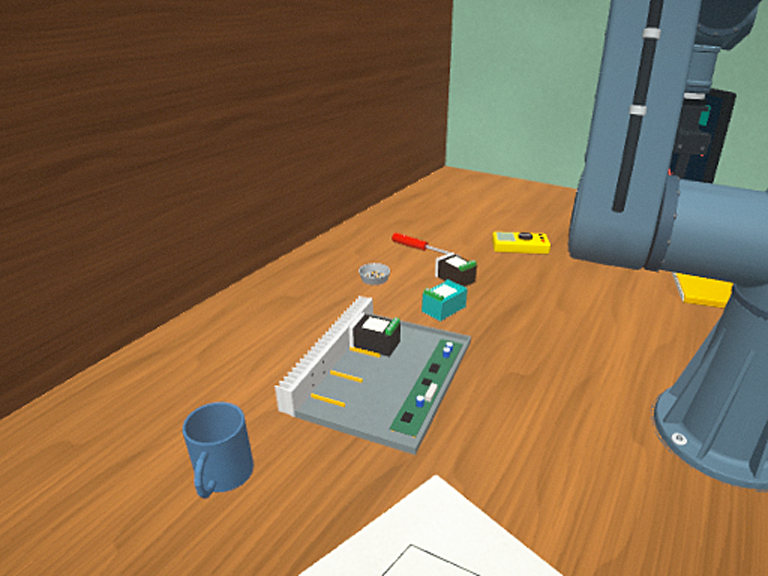

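The pictures are the full scene at 1.5x. In the top view there are three look-alikes:
- the black block at (474,303), loose on the bench
- the turquoise one at (416,319)
- the black one at (334,297), fitted in the chassis

The loose black one fits the description: plate away from the robot, terminals near. The empty bay lies between the ribs at (261,304) and (289,300). I'll confirm this in a crop.

```bash
sed -i 's/^from rig/from scipy.spatial.transform import Rotation as R\nfrom rig/; s/np.array(c\["rotation"\])/R.from_quat(c["rotation"]).as_matrix()/' h.py
python3 - <<'E'
from h import *
import pickle
c=pickle.load(open("top0.pkl","rb"));f=c["frame"]
a=f[180:222,255:345,::-1]; b=f[170:258,150:260,::-1]
a=cv2.resize(a,None,fx=7,fy=7,interpolation=cv2.INTER_CUBIC);b=cv2.resize(f[170:215,150:240,::-1],None,fx=7,fy=6,interpolation=cv2.INTER_CUBIC)
cv2.imwrite("pics/crop1.png",np.vstack([a,b]))
hsv=cv2.cvtColor(f,cv2.COLOR_RGB2HSV)
# loose module: non-wood pixels
roi=np.zeros(f.shape[:2],bool);roi[183:220,300:332]=1
wood=(hsv[...,1]>90)&(hsv[...,0]<20)&(hsv[...,2]>90)
m=(roi&~wood).astype(np.uint8)
n,l,st,ce=cv2.connectedComponentsWithStats(m);i=1+st[1:,4].argmax()
cs,_=cv2.findContours((l==i).astype(np.uint8),0,1)
r=cv2.minAreaRect(cs[0]);print("rect",r,st[i])
for p in cv2.boxPoints(r): print(p,onz(c,*p,45)[:2].round(1))
print("ctr45",onz(c,*r[0],45)[:2])
for nm,mk in (("label",roi&(hsv[...,1]<60)&(f.min(2)>150)),("green",roi&(hsv[...,0]>40)&(hsv[...,0]<90)&(hsv[...,1]>80)),):
    v,u=np.nonzero(mk);print(nm,len(u),u.mean(),v.mean(),onz(c,u.mean(),v.mean(),45)[:2])
roi2=np.zeros(f.shape[:2],bool);roi2[180:220,160:245]=1
y=roi2&(hsv[...,0]>15)&(hsv[...,0]<35)&(hsv[...,1]>90)&(hsv[...,2]>80)
n,l,st,ce=cv2.connectedComponentsWithStats(y.astype(np.uint8))
for i in range(1,n):
    if st[i,4]<6: continue
    v,u=np.nonzero(l==i);P=np.array([onz(c,a,b,10)[:2] for a,b in zip(u,v)])
    g=P-P.mean(0);w=np.linalg.svd(g,full_matrices=0)[2][0];t=g@w
    print("rib",st[i],P.mean(0).round(1),"dir",np.degrees(np.arctan2(w[1],w[0])).round(1),"len",np.ptp(t).round(1))
g=(hsv[...,0]>40)&(hsv[...,0]<90)&(hsv[...,1]>60);g[:,260:]=0;g[:222]=0
v,u=np.nonzero(g);rr=cv2.minAreaRect(np.c_[u,v].astype(np.float32))
P=[onz(c,*p,6)[:2].round(1) for p in cv2.boxPoints(rr)];print("board",P)
E
```

```text
rect ((315.1712646484375, 201.37672424316406), (17.673215866088867, 25.16384506225586), 20.556045532226562) [304 188  24  28 426]
[302.47946 210.05481] [ 543.1 -184.6]
[311.3151  186.49316] [ 622.5 -215.3]
[327.86307 192.69864] [ 601.4 -271. ]
[319.02744 216.26028] [ 522.1 -240.1]
ctr45 [ 572.18417535 -227.69794792]
label 121 316.1818181818182 200.46280991735537 [ 575.25500844 -231.14809778]
green 18 313.55555555555554 211.66666666666666 [ 537.58976011 -221.83483544]
rib [213 190   3  16  28] [587.3 116.4] dir -173.4 len 52.4
rib [172 196   3  15  19] [570.9 257.5] dir -171.2 len 48.9
rib [232 197   2   6   6] [580.2  51.3] dir -171.6 len 17.6
rib [192 198   1   6   6] [577.1 192.3] dir -179.6 len 17.3
board [array([370.5, 782.7]), array([485.7,  16.1]), array([446.1,  10.1]), array([331.3, 775.4])]
```

View pics/crop1.png

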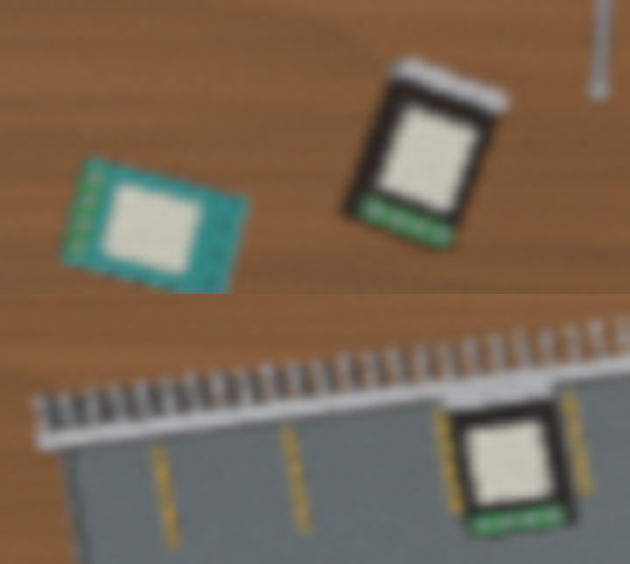

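The crop confirms it. The loose module is black with its plate at the far end (crop 451,84) and green terminals near (407,222); the turquoise block is the decoy. The empty bay lies between the ribs at crop (165,495) and (296,478). Next I'll fit the wall line and compute the approach.

```bash
cat >> h.py <<'E'
def go(p,yaw,s=None):
    """units for step_arm from the present pose to TCP p, world yaw (deg) of tool x, tool down"""
    s=s or ctrl.sense();Rm=R.from_quat(s["orientation"]).as_matrix()
    y0=np.degrees(np.arctan2(Rm[1,0],Rm[0,0]));d=Rm.T@(np.array(p)-s["position"])
    print("t",round(s["time"],2),"pos",s["position"].round(1),"yaw",y0.round(2),"F",s["contact_force"].round(1),"-> units",(d/40).round(3),"yaw",round((y0-yaw)/8,3))
E
python3 - <<'E'
from h import *
import pickle
c=pickle.load(open("top0.pkl","rb"));f=c["frame"].astype(float);g=cv2.GaussianBlur(f.mean(2),(0,0),.6)
# wall: per column, inner edge of bright strip (z=50) = strongest fall going down
P=[]
for u in list(range(160,210)):
    v0=int(192-(u-158)*0.085)
    col=g[v0-6:v0+7,u];d=np.diff(col);k=d.argmin()
    if 0<k<len(d)-1:
        a,b,e=d[k-1:k+2];k=k+.5*(a-e)/(a-2*b+e)
    P.append(onz(c,u,v0-6+k+.5,50)[:2])
P=np.array(P)
vx,vy,x0,y0=cv2.fitLine(P.astype(np.float32),cv2.DIST_HUBER,0,.01,.01).ravel()
if vy<0: vx,vy=-vx,-vy
n=np.array([vy,-vx]);print("wall yaw",np.degrees(np.arctan2(n[1],n[0])),"pt",x0,y0,"res",np.std((P-[x0,y0])@n))
for q in [(570.9,257.5),(577.1,192.3),(587.3,116.4),(580.2,51.3)]:
    t=np.array([-n[1],n[0]]);print("rib along",(np.array(q)-[x0,y0])@t,"front",(np.array(q)-[x0,y0])@n)
# ribs by yellowness-weighted centroid across, rows along wall direction 34 mm before wall
o=np.array([x0,y0]);t=np.array([-n[1],n[0]]);yel=(f[...,0]+f[...,1])/2-f[...,2]
s=np.arange(-260,110,.5);prof=np.zeros(len(s))
for k in range(14,58,2):
    uv=np.array([proj(c,[*(o-n*k+t*a),10]) for a in s]).astype(np.float32)
    prof+=cv2.remap(yel.astype(np.float32),uv[:,:1],uv[:,1:],1).ravel()
prof/=22
from scipy.signal import find_peaks
pk=find_peaks(prof,prominence=15,distance=40)[0];print([(s[i],prof[i].round(0),(o+t*s[i]).round(1)) for i in pk])
go([560.5,-223,150],-20)
E
```

```text
wall yaw 8.573511 pt 607.94055 211.387 res 0.23683573074287925
rib along 51.11964972782262 front -29.752194123813048
rib along -14.276049880503335 front -33.34137477213987
rib along -90.8484938247191 front -34.57039053375379
rib along -154.16257096361986 front -51.296040927716554
[(np.float64(-154.0), np.float64(41.0), array([630.9,  59.1])), (np.float64(-90.0), np.float64(48.0), array([621.4, 122.4])), (np.float64(-14.5), np.float64(43.0), array([610.1, 197. ])), (np.float64(50.5), np.float64(48.0), array([600.4, 261.3]))]
t 0.1 pos [ 195.4 -540.3  237.9] yaw 19.87 F [-0.4  0.1 -0. ] -> units [11.28  -4.355  2.208] yaw 4.984
```

Emit:
step_arm(targets=[[[11.52,-4.16,2.2],5],[[11.52,-4.16,2.2],5],[[11.52,-4.16,2.2],5],[[11.52,-4.16,2.2],5],[[11.52,-4.16,2.2],5],[[11.52,-4.16,2.2],5],[[11.52,-4.16,2.2],5],[[11.52,-4.16,2.2],5],[[11.52,-4.16,2.2],5],[[11.52,-4.16,2.2],5],[[11.52,-4.16,2.2],5],[[11.52,-4.16,2.2],5]], fingers=76)

```text
time: 1.3
position: [572.7, -225.9, 149.6]
orientation: [0.985, -0.173, -0.001, -0.0]
contact_force: [-0.9, -0.5, -0.5]
gripper_width: 0.862
grasp_force: 0.0
```

Run:
```python
from h import *
c=cap("side");f=c["frame"]
cv2.imwrite("pics/side1.png",cv2.resize(f[120:240,230:390,::-1],None,fx=5,fy=5,interpolation=cv2.INTER_CUBIC))
# predicted module corners, z=0 & 45, at (572,-228) yaw -20
Rz=R.from_euler("z",-20,degrees=True).as_matrix()
for x in(-40,40):
    for y in(-26,26):
        for z in (0,45): print(x,y,z,((proj(c,[572,-228,0]+Rz@[x,y,z])-[230,120])*5).round(0))
go([572.7,-225.9,100],-20)
```

```text
-40 -26 0 [431. 342.]
-40 -26 45 [437. 282.]
-40 26 0 [377. 365.]
-40 26 45 [382. 305.]
40 -26 0 [348. 299.]
40 -26 45 [352. 242.]
40 26 0 [294. 321.]
40 26 45 [297. 262.]
t 1.35 pos [ 571.9 -227.3  150. ] yaw -20.04 F [0.1 0.2 1.1] -> units [ 0.009 -0.039  1.251] yaw -0.004
```

View pics/side1.png

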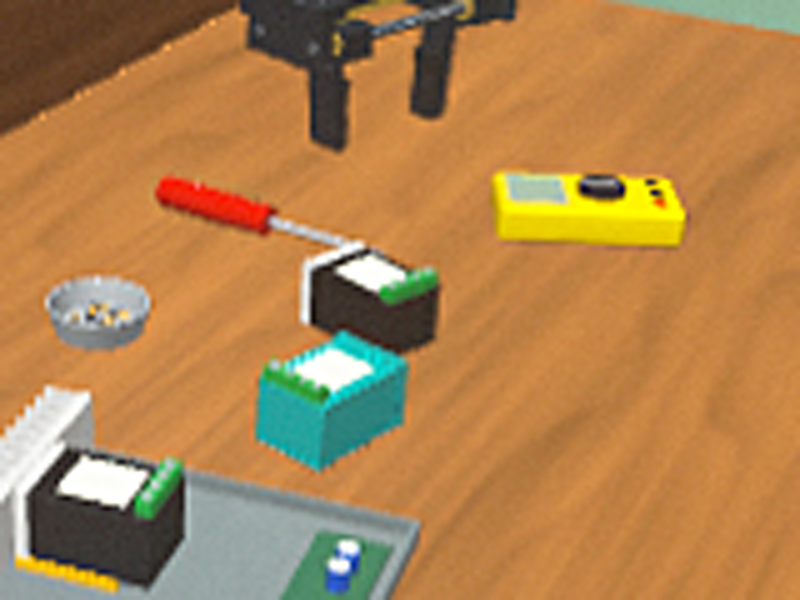

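The side view shows the loose module with its plate edge at crop (303,262)–(362,243). The turquoise block is clear of it at (335,400), and the gripper stands above. The predicted outline agrees within about 3 mm, so I descend.

Emit:
step_arm(targets=[[[-0.05,0,0.8],0],[[-0.05,0,1.6],0],[[-0.05,0,2.3],0],[[-0.05,0,2.8],0],[[-0.05,0,3.2],0],[[-0.05,0,3.42],0],[[-0.05,0,3.42],0],[[-0.05,0,3.42],0]])

```text
time: 2.15
position: [570.8, -227.8, 14.8]
orientation: [0.985, -0.175, 0.001, 0.0]
contact_force: [0.4, 0.4, 0.1]
gripper_width: 0.862
grasp_force: 0.0
```

Emit:
step_arm(targets=[[[0,0,0],0],[[0,0,0],0],[[0,0,0],0],[[0,0,0],0],[[0,0,0],0],[[0,0,0],0],[[0,0,0],0],[[0,0,0],0]], fingers=40, newtons=40)

```text
time: 2.95
position: [570.9, -227.5, 14.8]
orientation: [0.985, -0.175, 0.001, 0.0]
contact_force: [-2.1, -0.8, 6.0]
gripper_width: 0.586
grasp_force: 40.0
```

Emit:
step_arm(targets=[[[0,0,-0.2],0],[[0,0,-0.6],0],[[0,0,-1.2],0],[[0,0,-2.0],0],[[0,0,-2.8],0],[[0,0,-2.8],0]])

```text
time: 3.55
position: [573.4, -228.4, 131.8]
orientation: [0.985, -0.175, 0.004, 0.002]
contact_force: [0.2, -1.0, -3.4]
gripper_width: 0.582
grasp_force: 40.0
```

Run:
```python
from h import *
print(ctrl.sense()["gripper_width"],ctrl.sense()["moment"])
go([541,219.5,125],8.57)
```

```text
0.5824145166364867 [0.05427221 0.01397229 0.03875846]
t 3.55 pos [ 573.4 -228.4  131.8] yaw -20.11 F [ 0.2 -1.  -3.4] -> units [ -4.612 -10.237   0.108] yaw -3.585
```

Emit:
step_arm(targets=[[[-0.2,-0.4,0],-0.2],[[-0.6,-1.3,0],-0.6],[[-1.1,-2.4,0],-1.0],[[-1.6,-3.5,0],-1.4],[[-2.1,-4.6,0],-1.8],[[-2.6,-5.7,0],-2.2],[[-3.1,-6.8,0],-2.5],[[-3.5,-7.8,0],-2.8],[[-3.9,-8.7,0],-3.1],[[-4.3,-9.5,0],-3.3],[[-4.5,-10.0,0],-3.5],[[-4.6,-10.24,0],-3.58]])

```text
time: 4.75
position: [535.8, 223.4, 123.7]
orientation: [0.997, 0.076, -0.002, -0.0]
contact_force: [-0.5, 0.1, -4.1]
gripper_width: 0.585
grasp_force: 40.0
```

Emit:
step_arm(targets=[[[0,0,0.5],0],[[0,0,1.0],0],[[0,0,1.2],0],[[0,0,1.2],0],[[0,0,1.2],0]])

```text
time: 5.25
position: [538.6, 220.6, 78.0]
orientation: [0.997, 0.074, -0.0, 0.0]
contact_force: [-0.4, -0.5, -3.6]
gripper_width: 0.584
grasp_force: 40.0
```

```bash
python3 - <<'E'
from h import *
import pickle
go([541,219.5,60],8.57)
print(ctrl.sense()["moment"])
for n,(r0,r1,c0,c1),k in(("top",(170,220,150,250),7),("side",(170,300,170,330),4)):
    c=cap(n);pickle.dump(c,open(n+"2.pkl","wb"))
    cv2.imwrite(f"pics/{n}2.png",cv2.resize(c["frame"][r0:r1,c0:c1,::-1],None,fx=k,fy=k,interpolation=cv2.INTER_CUBIC))
E
python3 -c "
import cv2,numpy as np
a=cv2.imread('pics/top2.png');b=cv2.imread('pics/side2.png');print(a.shape,b.shape)"
```

```text
t 5.25 pos [538.6 220.6  78. ] yaw 8.48 F [-0.4 -0.5 -3.6] -> units [0.056 0.036 0.449] yaw -0.012
[-0.02856785  0.01219475  0.00179612]
(350, 700, 3) (520, 640, 3)
```

View pics/side2.png

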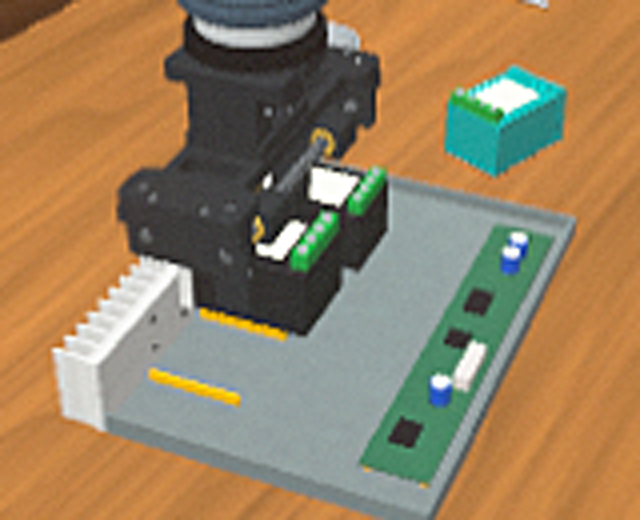

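Module held level above the bay; plate toward the wall, ribs visible at crop (245,324) and (195,387). I'll cross-check the ribs and the wall foot in the earlier side picture.

Run:
```python
from h import *
import pickle
c=pickle.load(open("side0.pkl","rb"));f=c["frame"];hsv=cv2.cvtColor(f,cv2.COLOR_RGB2HSV)
n=np.array([np.cos(np.radians(8.57)),np.sin(np.radians(8.57))]);t=np.array([-n[1],n[0]]);o=np.array([605.3,229.2])
y=(hsv[...,0]>18)&(hsv[...,0]<32)&(hsv[...,1]>140)&(hsv[...,2]>120)
y[:225]=0;y[275:]=0;y[:,:200]=0;y[:,260:]=0
k,l,st,ce=cv2.connectedComponentsWithStats(y.astype(np.uint8))
for i in range(1,k):
    if st[i,4]<15: continue
    v,u=np.nonzero(l==i);P=np.array([onz(c,a,b,9)[:2] for a,b in zip(u,v)])-o
    a,b=P@n,P@t;sl=np.polyfit(a,b,1)[0]
    print("rib",st[i],"n %.1f..%.1f"%(a.min(),a.max()),"t %.1f"%b.mean(),"yaw err",np.degrees(np.arctan(sl)).round(1))
# wall foot: floor/wall edge unknown; check holes (dark, on wall plane)
```

```text
rib [233 231  21   7  53] n -64.3..-3.2 t -108.0 yaw err 0.3
rib [220 247  22   8  54] n -64.7..-3.3 t -32.2 yaw err -0.7
rib [207 262  23  10  65] n -65.0..-3.5 t 33.0 yaw err -0.4
```

Emit:
step_arm(targets=[[[0,0.03,0.3],0],[[0,0.03,0.6],0],[[0,0.03,0.9],0],[[0,0.03,1.1],0],[[0,0.03,1.25],0],[[0,0.03,1.35],0],[[0,0.03,1.38],0],[[0,0.03,1.38],0],[[0,0.03,1.38],0]])

```text
time: 6.25
position: [539.2, 219.8, 23.2]
orientation: [0.997, 0.074, 0.0, -0.0]
contact_force: [0.1, -0.4, -3.8]
gripper_width: 0.59
grasp_force: 40.0
```

Emit:
step_arm(targets=[[[0,0,0.02],0],[[0,0,0.04],0],[[0,0,0.05],0],[[0,0,0.05],0],[[0,0,0.05],0]])

```text
time: 6.75
position: [538.7, 219.7, 20.7]
orientation: [0.997, 0.074, -0.0, 0.0]
contact_force: [-0.4, 0.1, -2.8]
gripper_width: 0.587
grasp_force: 40.0
```

Emit:
step_arm(targets=[[[0,0,0.01],0],[[0,0,0.02],0],[[0,0,0.025],0],[[0,0,0.025],0],[[0,0,0.025],0]])

```text
time: 7.25
position: [538.7, 219.7, 19.7]
orientation: [0.997, 0.074, -0.0, 0.0]
contact_force: [-1.1, -0.2, -4.5]
gripper_width: 0.585
grasp_force: 40.0
```

Emit:
step_arm(targets=[[[0,0,0.01],0],[[0,0,0.02],0],[[0,0,0.025],0],[[0,0,0.025],0],[[0,0,0.025],0]])

```text
time: 7.75
position: [538.8, 219.8, 18.8]
orientation: [0.997, 0.074, 0.0, -0.0]
contact_force: [-1.3, 0.5, -1.7]
gripper_width: 0.588
grasp_force: 40.0
```

Emit:
step_arm(targets=[[[0.04,0,0.01],0],[[0.1,0,0.01],0],[[0.16,0,0.01],0],[[0.22,0,0.01],0],[[0.28,0,0.01],0],[[0.34,0,0.01],0],[[0.39,0,0.01],0],[[0.43,0,0.01],0],[[0.45,0,0.01],0],[[0.45,0,0.01],0],[[0.45,0,0.01],0]])

```text
time: 8.85
position: [557.0, 222.5, 18.8]
orientation: [0.997, 0.074, 0.0, -0.0]
contact_force: [-4.4, -0.1, 5.4]
gripper_width: 0.589
grasp_force: 40.0
```

Run:
```python
from h import *
import pickle
for _ in range(1):
    s=ctrl.sense();go(s["position"],8.57,s);print(s["moment"])
c=cap("side");cv2.imwrite("pics/side3.png",cv2.resize(c["frame"][215:290,180:290,::-1],None,fx=7,fy=7,interpolation=cv2.INTER_CUBIC))
```

```text
t 8.85 pos [557.  222.5  18.8] yaw 8.51 F [-4.4 -0.1  5.4] -> units [0. 0. 0.] yaw -0.007
[-0.22822879  0.56704872 -0.09770619]
```

View pics/side3.png

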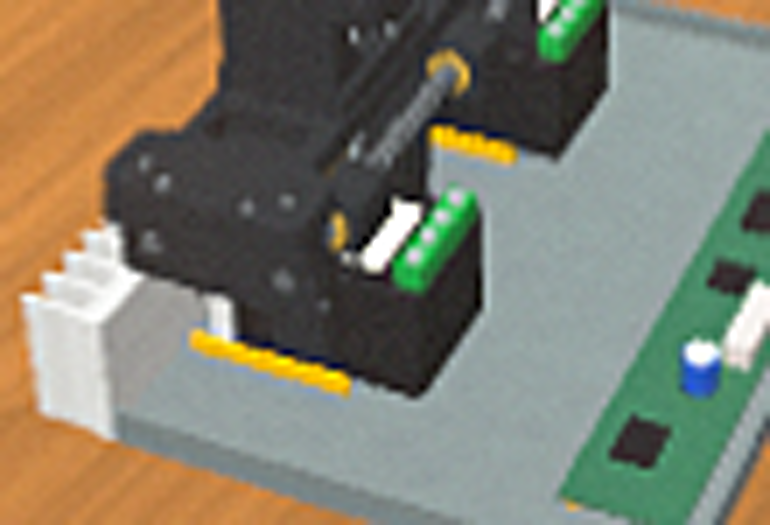

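The module sits flat between the ribs with its white plate edge at crop (222,315), a few mm short of the wall. I'm easing the floor load and creeping forward.

Emit:
step_arm(targets=[[[0.02,0,-0.008],0],[[0.04,0,-0.008],0],[[0.06,0,-0.008],0],[[0.08,0,-0.008],0],[[0.1,0,-0.008],0],[[0.12,0,-0.008],0],[[0.13,0,-0.008],0],[[0.13,0,-0.008],0]])

```text
time: 9.7
position: [561.9, 223.2, 18.8]
orientation: [0.997, 0.074, 0.0, -0.0]
contact_force: [-3.9, 0.3, 4.4]
gripper_width: 0.586
grasp_force: 40.0
```

Emit:
step_arm(targets=[[[0.012,0,0],0],[[0.025,0,0],0],[[0.038,0,0],0],[[0.05,0,0],0],[[0.05,0,0],0]])

```text
time: 10.2
position: [563.8, 223.5, 18.8]
orientation: [0.997, 0.074, 0.0, 0.0]
contact_force: [-4.7, -0.6, 4.7]
gripper_width: 0.584
grasp_force: 40.0
```

Emit:
step_arm(targets=[[[0.01,0,-0.005],0],[[0.02,0,-0.008],0],[[0.03,0,-0.008],0],[[0.04,0,-0.008],0],[[0.04,0,-0.008],0]])

```text
time: 10.7
position: [565.3, 223.7, 18.8]
orientation: [0.997, 0.074, -0.0, -0.0]
contact_force: [-2.7, 0.4, 1.0]
gripper_width: 0.591
grasp_force: 40.0
```

Emit:
step_arm(targets=[[[0.01,0,0],0],[[0.02,0,0],0],[[0.03,0,0],0],[[0.03,0,0],0]])

```text
time: 11.1
position: [565.3, 223.7, 18.8]
orientation: [0.997, 0.074, -0.001, 0.0]
contact_force: [-7.1, -1.6, 4.8]
gripper_width: 0.588
grasp_force: 40.0
```

```bash
cat > avg.py <<'E'
from h import *
F=[];M=[]
for _ in range(8):
    ctrl.capture("side");s=ctrl.sense();F.append(s["contact_force"]);M.append(s["moment"])
n=np.array([.989,.149,0]);F=np.array(F);print("push %.2f sd %.2f"%((-F@n).mean(),(F@n).std()),F.mean(0).round(2),np.mean(M,0).round(2));go([565.3,223.7,18.8],8.57,s)
E
python3 avg.py
```

```text
push 7.46 sd 0.39 [-7.31 -1.56  5.33] [-0.3   1.   -0.04]
t 11.5 pos [565.3 223.7  18.8] yaw 8.52 F [-7.4 -1.5  5.5] -> units [ 0.    -0.    -0.001] yaw -0.006
```

Emit:
step_arm(targets=[[[0.005,0,-0.004],0],[[0.01,0,-0.008],0],[[0.015,0,-0.01],0],[[0.02,0,-0.01],0],[[0.02,0,-0.01],0],[[0.02,0,-0.01],0]])

```text
time: 12.1
position: [565.3, 223.7, 18.8]
orientation: [0.997, 0.074, -0.002, 0.0]
contact_force: [-8.7, -2.3, 5.2]
gripper_width: 0.587
grasp_force: 40.0
```

```bash
python3 avg.py
```

```text
push 9.14 sd 0.54 [-8.9  -2.26  5.32] [-0.33  1.22  0.02]
t 12.5 pos [565.3 223.7  18.8] yaw 8.53 F [-8.2 -2.4  5.3] -> units [ 0.    -0.    -0.001] yaw -0.005
```

Emit:
step_arm(targets=[[[0.005,0,-0.005],0],[[0.01,0,-0.01],0],[[0.015,0,-0.015],0],[[0.015,0,-0.015],0],[[0.015,0,-0.015],0]])

```text
time: 13.0
position: [565.3, 223.6, 18.8]
orientation: [0.997, 0.074, -0.003, 0.0]
contact_force: [-8.7, -3.0, 2.6]
gripper_width: 0.582
grasp_force: 40.0
```

```bash
python3 avg.py
python3 - <<'E'
from h import *
a=cap("side");b=cap("top")
A=cv2.resize(a["frame"][215:290,180:290,::-1],None,fx=7,fy=7,interpolation=cv2.INTER_CUBIC)
cv2.imwrite("pics/side4.png",A)
s=ctrl.sense();print(R.from_quat(s["orientation"]).as_matrix()[:,2])
E
```

```text
push 9.43 sd 0.47 [-9.16 -2.48  3.11] [-0.33  1.2   0.08]
t 13.4 pos [565.3 223.6  18.8] yaw 8.54 F [-8.9 -2.7  2.6] -> units [-0.001 -0.002  0.   ] yaw -0.003
[-0.00535878 -0.00125776 -0.99998485]
```

View pics/side4.png

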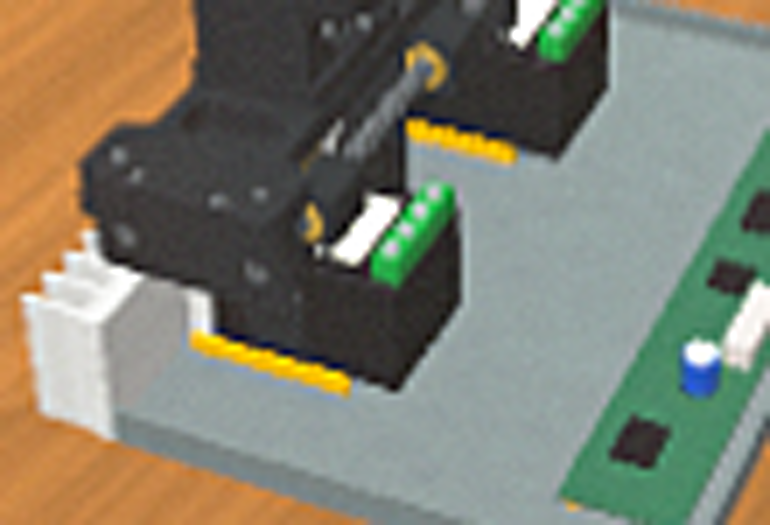

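The plate at crop (200,310) has met the wall, with the module flat and clear between the ribs. One small trim of the push remains.

Emit:
step_arm(targets=[[[0.005,0,0],0],[[0.012,0,0],0],[[0.012,0,0],0],[[0.012,0,0],0],[[0.012,0,0],0]])

```text
time: 14.0
position: [565.3, 223.6, 18.8]
orientation: [0.997, 0.075, -0.003, 0.001]
contact_force: [-10.2, -2.6, 4.5]
gripper_width: 0.588
grasp_force: 40.0
```

```bash
python3 avg.py
```

```text
push 11.21 sd 0.27 [-10.91  -2.82   4.74] [-0.37  1.46  0.12]
t 14.4 pos [565.3 223.6  18.8] yaw 8.55 F [-10.8  -3.5   4.8] -> units [ 0.    -0.002 -0.001] yaw -0.003
```

```bash
python3 -c "
from rig import ctrl
print(ctrl.hand_in())"
```

```text
the job is handed in; nothing more can be done
None
```

The module is lying flat in the empty bay between the ribs, its plate against the heat-sink wall. The arm still holds it with a measured push of about 11 N, and I handed the job in at about 14 s; the result was not reported back.

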